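# Blow out the next jar on the press-down rinser

## Task

The short jar sitting in the rinser's sprung ring has been blown clean: lift it out and stand it, still mouth down, in the free space of the tray that holds the row of jars of its own height, and let go of it. Then take the tall jar that waits by itself on the bench, keep it mouth down, seat it in the sprung ring, press it down until the ring is fully home, and finish while still holding it pressed down there. Leave all the other things where they are and knock nothing over.

Things in the scene. Friction and masses are not known exactly. Their poses are not given: they have to be found in the camera images.
- short_jar: White plastic screw-neck jar, empty, standing mouth down. 85 mm high, round body 58 mm diameter; at the bottom a neck 45 mm diameter, 14 mm high, then a flat shoulder out to the body. Origin: centre of the mouth rim (its lowest point), z up towards its base; about 40 g. Starts seated in the sprung ring of the rinser.
- tall_jar: White plastic screw-neck jar, empty, standing mouth down. 120 mm high, round body 58 mm diameter; at the bottom a neck 45 mm diameter, 14 mm high, then a flat shoulder out to the body. Origin: centre of the mouth rim (its lowest point), z up towards its base; about 50 g. Waits by itself on the bench between the rinser and the trays.
- rinser: Bench air rinser for jars, fixed. Steel base plate 205 x 150 x 16 mm, from x = -80 to +125 mm in its own frame; three guide posts with springs, 52 mm from the ring axis, at 60, 180, 300 deg from its x, 95 mm high; 9 mm nozzle on the axis, 62 mm high; regulator with black knob at x 96, y 47 mm, 92 mm high. Origin: bench level on the ring axis, z up.
- ring (a joint): How far the sprung ring is pressed down, in m: 0 at the top, 0.014 fully home on its stop (the valve is open from about 0.0115). It springs back up when let go: about 5 N starts it moving, about 12 N brings it to the stop.
- ring_seat (a point): Centre of the flat top of the grey sprung ring, 76 mm above the bench when up, 62 mm fully home; z up. 52 mm bore takes a jar's neck; flared guide lip 65 mm inside at the seat, 73 mm at its top, 9 mm high. A seated jar rests with its shoulder on this face, mouth rim 14 mm below it.
- tray_a: Shallow steel draining tray, fixed, 250 mm (its x) x 86 mm (its y), rim 15 mm high, 3 mm walls, floor 3 mm thick. Origin: centre of the underside; its x points away from the robot. Two TALL jars stand in its far half (about x = +14 and +83 mm); the near part, about x = -115 to -20 mm, is free. May lie on either side of tray_b.
- tray_b: The same kind of tray; two SHORT jars stand in its far half (about x = +14 and +83 mm); the near part is free, from about x = -115 to -20 mm, middle x = -68 mm. A jar standing in it has its origin 3 mm above the tray's origin.
- tall_row_jar_1: White plastic screw-neck jar, empty, standing mouth down. 120 mm high, round body 58 mm diameter; at the bottom a neck 45 mm diameter, 14 mm high, then a flat shoulder out to the body. Origin: centre of the mouth rim (its lowest point), z up towards its base; about 50 g. In tray_a, the one next to the free space; leave alone.
- tall_row_jar_2: Same as tall_row_jar_1, at the far end of tray_a; leave alone.
- short_row_jar_1: White plastic screw-neck jar, empty, standing mouth down. 85 mm high, round body 58 mm diameter; at the bottom a neck 45 mm diameter, 14 mm high, then a flat shoulder out to the body. Origin: centre of the mouth rim (its lowest point), z up towards its base; about 40 g. In tray_b, the one next to the free space; leave alone.
- short_row_jar_2: Same as short_row_jar_1, at the far end of tray_b; leave alone.
- jar_cap: Loose grey screw cap, 55 mm diameter, 11 mm high, lying on the bench beyond the waiting tall jar; origin centre of underside; leave alone.
- scoop: Blue plastic hand scoop, 200 mm long, 80 mm wide, 40 mm high, lying left of the trays, its blade pointing away from the robot; origin on its underside; leave alone.
- sanitiser: White bottle with a blue cap, 60 mm diameter, 160 mm high, standing left of the trays, near the robot; origin centre of underside; leave alone.
- tape_roll: Roll of tape on a cardboard core, 80 mm diameter, 45 mm high, lying flat on the bench beyond the cap; origin centre of underside; leave alone.
Mind the look-alikes: they are no part of the job. What is shaped like the short_jar but purple or yellow is not meant.

How it is judged:
By the outcome, as a careful person would: the job done as asked, in the order asked, and still so for the second after the job is handed in, while the arm keeps its last pose, push and grip.
It also fails if it takes over 54 s, if anything falls off the work surface, if the arm or the gripper's body presses on something with over 40 N, if the wrist force passes 120 N, or if a joint passes its speed limit or range.

## Robot

A 6-joint arm with a two-finger parallel gripper is mounted at the origin on the work surface. World frame = base frame: x ahead of the robot, y to its left, z up, the work surface at z = 0. Lengths are in m, angles in rad, forces in N, time in s.
With the tool pointing down it reaches from about 0.35 to 0.975 m from the base axis. Payload 4.9 kg.
Tool frame: the origin (TCP) lies on the mounting face of the last link; the fingertips stand 173 mm ahead of it and the grasp point (between the pads) lies ctrl.pinch_z ahead of it (ctrl.pinch_z is the distance from the TCP to the grasp point, in m); z points along the fingers, y is the line along which they close (so a half turn about z gives the same grasp; the last joint's range is limited). The gripper opens to 85 mm and grips with 20 to 120 N. Pads are 22 mm wide; open, the fingers measure 114 mm over their backs; the gripper's body (76 mm by 85 mm) begins 54 mm behind the grasp point. The pads swing forward as they close: fully open they stand 13 mm farther back than shut.
Start: joints at [1.011, 0.053, 1.613, -0, 1.476, -0.119], TCP at [0.267, 0.565, 0.405] pointing down, gripper open.
Joint ranges: [-3.01, 3.01], [-1.01, 2.22], [0.06, 2.58], [-1.02, 4.17], [0.09, 2.62], [-3.14, 3.14]. Speed limits (rad/s): [2.57, 2.57, 3.14, 3.14, 3.14, 3.14].

## Interface

Orientations are given as a rotation vector (axis times angle).
In Python, from station import telemetry, eyes, ctrl gives the robot as it stands.
- The arm moves only by the tool apply_moves, never from a script. Its argument "plan" is a list of rows, each a list of 5 numbers: the finger opening in m, from 0 to 0.0854, then the shift along the tool's x, y, z in m, then the turn about the tool's z in rad. In form: [[jaw, x, y, z, roll], ...]. A call has 1 to 12 rows; each row is the pose to reach, as a shift and turn from the pose commanded when the call began, along the tool's axes at that moment; what a row does not reach only later rows make up. A row lasts 1/12 s, in which the tool goes at most 41.7 mm and 7.16 degrees, less where a joint would pass 70% of its speed; a pose out of reach is approached as far as the arm can. A call with a gripper value outside its range is refused whole. The fingers move at their own pace and stop on an object; "newtons" is the grip in N (left out, the last holds). Time passes only in rows, so rows that repeat a pose let the fingers close. It gives the time, the measured TCP pose, the force, the opening and the grip force at its end, in the units of the state.
- telemetry.get_obs(): the state, without advancing time (a new reading comes with each control period).
- eyes.get_image(name): name is "scene" or "top"; returns a dict with "img" (384x512x3 uint8, blue, green, red), "range_z" (384x512 float32, m along the optical axis (not along the pixel's ray), 0 where there is no reading), "K" (3x3 intrinsics, pixels), "pose" (4x4, takes a point from camera to world coordinates). Camera axes: x right, y down, z forward; pixel columns grow to the right and rows downward; lengths in m; the calibration is good to about 2 mm. A picture is of the moment at which its call begins.
- ctrl.finish_job(): hands the job in; it is judged then, once.
Trained networks look in a picture, given as the dict that the camera call returned (one of the last four; its "shot" number tells which), for a name from the list of things; names that differ only in an ending like _2 or _b are one class to them, and where a whole thing is asked for, a point or a joint stands for the part that bears it (a point fixed in the world has none). Each returns a list of dicts, best first, with "confidence" (0 to 1); they miss things now and then, are a little off and sometimes report something else, mostly with a low value. They report only what shows in the picture. A call takes as long as a camera call. They do not tell look-alikes from the thing itself.
- eyes.search_frame(thing, picture): "box" ([left, top, right, bottom] in pixels, round what is visible of it).
- eyes.outline_of(thing, picture): "region" (384x512 bool, what is visible of it) and "box" ([left, top, right, bottom] in pixels, round what is visible of it).
- eyes.tip_of(thing, picture): "point" ([column, row] in pixels: a listed point, or the origin of a listed thing).
The state is a dict: "t": time; "q": joint angles; "dq": joint speeds; "effort": joint torques, N m; "tool_pos": TCP position; "tool_rot": TCP orientation; "contact_force": force on the tool from outside, world axes, zero at the start; "wrist_torque": the same for the moment, N m; "opening": finger opening in m; "grip_force": force on a finger pad.
Only numpy, scipy, OpenCV 4.12 (cv2) and the standard library are available. Lean on these libraries where they do the work, as an engineer would, in place of code of your own. Each camera call takes 0.05 s, during which the arm holds its last target. There are 200 camera calls.

## Working session

There is one attempt and no reset: what is moved stays moved. The work goes in short steps, Python scripts to look and compute and a tool call to move; the robot and the scene stay as the last step left them, time stands still between calls to the robot, and variables do not carry over. Pictures are saved under pics/ and viewed, at most 10 in all, crops included, and the job is handed in when it is done.

Besides the shell and the picture viewer there is one more tool, called after "Emit:" as name(argument=value, ...), one argument or row to a line, values as JSON. apply_moves: Moves the arm, as the interface text tells. Its arguments: {"type":"object","properties":{"plan":{"type":"array","items":{"type":"array","items":{"type":"number"}}},"newtons":{"type":"number"}},"required":["plan"]}

```bash
mkdir -p pics; ls; python3 - <<'E'
from station import telemetry, eyes, ctrl
import cv2,numpy as np
o=telemetry.get_obs();print({k:np.round(v,3) for k,v in o.items()},ctrl.pinch_z)
a=[]
for n in("scene","top"):
    p=eyes.get_image(n);cv2.imwrite(f"pics/{n}0.png",p["img"]);print(n,p["K"],np.round(p["pose"],3))
    for t in("short_jar","tall_jar","rinser","ring_seat","tray_a","tray_b"):
        for d in eyes.search_frame(t,p)[:5]: print(t,np.round(d["box"]),round(d["confidence"],2))
    for d in eyes.tip_of("ring_seat",p)[:2]: print("seat",d)
    a.append(p["img"])
cv2.imwrite("pics/both0.png",cv2.resize(np.vstack(a),None,fx=.78,fy=.78))
E
```

```text
pics
{'t': np.float64(0.0), 'q': array([ 1.011,  0.053,  1.614,  0.   ,  1.476, -0.119]), 'dq': array([-0.   , -0.001, -0.001,  0.001, -0.001, -0.001]), 'effort': array([ 0.0000e+00, -3.9369e+01, -3.7018e+01, -0.0000e+00,  7.0000e-03,
        0.0000e+00]), 'tool_pos': array([0.266, 0.565, 0.403]), 'tool_rot': array([-6.870e-01, -3.065e+00,  3.000e-03]), 'contact_force': array([0.528, 0.76 , 0.231]), 'wrist_torque': array([-0.004,  0.04 , -0.   ]), 'grip_force': np.float64(0.0), 'opening': np.float64(0.085)} 0.1547
scene [[360.56937968   0.         259.73021092]
 [  0.         360.56937968 193.20893782]
 [  0.           0.           1.        ]] [[ 0.782  0.492 -0.383  0.939]
 [ 0.623 -0.633  0.459 -0.441]
 [-0.016 -0.598 -0.802  0.879]
 [ 0.     0.     0.     1.   ]]
short_jar [175. 223. 206. 259.] 0.76
short_jar [228. 294. 255. 332.] 0.73
short_jar [129. 274. 159. 314.] 0.72
short_jar [108. 251. 139. 283.] 0.58
tall_jar [218. 168. 242. 208.] 0.72
tall_jar [176. 222. 206. 260.] 0.37
rinser [160. 236. 250. 307.] 0.71
ring_seat [176. 235. 215. 279.] 0.57
tray_a [242. 156. 315. 218.] 0.
[... 235 characters left out ...]
44777]
 [  0.           0.           1.        ]] [[-0.015 -0.997  0.071  0.504]
 [-0.999  0.013 -0.031  0.029]
 [ 0.03  -0.071 -0.997  1.049]
 [ 0.     0.     0.     1.   ]]
short_jar [375. 238. 404. 262.] 0.82
short_jar [328. 191. 358. 215.] 0.7
short_jar [337. 118. 364. 147.] 0.6
short_jar [140. 132. 176. 233.] 0.53
tall_jar [251. 219. 271. 244.] 0.72
tall_jar [205. 160. 230. 182.] 0.29
rinser [302. 159. 366. 239.] 0.87
ring_seat [317. 182. 353. 225.] 0.89
tray_a [199. 152. 238. 254.] 0.59
tray_a [140. 140. 176. 236.] 0.57
tray_b [199. 152. 238. 254.] 0.59
tray_b [140. 140. 176. 236.] 0.57
seat {'point': [342.0, 203.9], 'confidence': 0.6}
seat {'point': [218.9, 202.5], 'confidence': 0.34}
```

View pics/scene0.png

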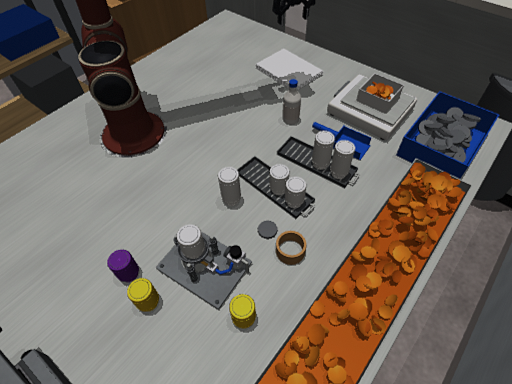

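View pics/top0.png

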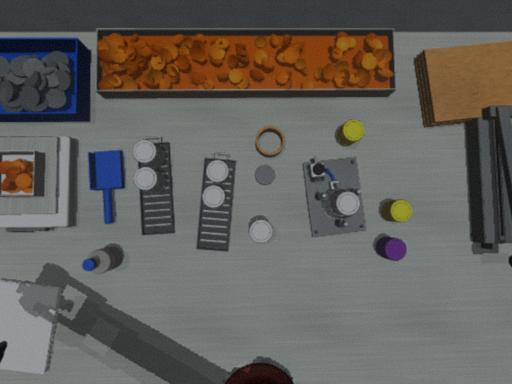

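Scene view: the short jar sits in the ring at about (190,240), and the lone tall jar is at (230,187). The tray at (278,187) seems to hold shorter jars than the one at (318,160). Top view: ring jar (346,203), lone jar (260,231), the trays' jars (217,171)/(214,196) and (145,151)/(146,178). The yellow jars (353,131) and (401,211) and the purple one (394,249) are look-alikes. Next I'll measure with depth from both views.

```bash
cat > h.py <<'E'
from station import telemetry, eyes, ctrl
import cv2,numpy as np
from scipy.spatial.transform import Rotation as R
from scipy.optimize import least_squares
def cloud(p):
    z=p["range_z"];v,u=np.indices(z.shape);K=p["K"]
    c=np.stack([(u-K[0,2])/K[0,0]*z,(v-K[1,2])/K[1,1]*z,z,np.ones_like(z)],-1)
    w=(c@p["pose"].T)[...,:3];w[z==0]=np.nan;return w
def project(p,P):
    c=np.linalg.inv(p["pose"])@np.r_[P,1];return (p["K"]@(c[:3]/c[2]))[:2]
def jartop(w,xy,zmin=.06,r=.045):
    "flat top: height and centre of the points near the highest, by min enclosing circle"
    m=(np.hypot(w[...,0]-xy[0],w[...,1]-xy[1])<r)&(w[...,2]>zmin)&(w[...,2]<.2)
    q=w[m];h=np.percentile(q[:,2],85);t=q[abs(q[:,2]-h)<.006]
    (x,y),rad=cv2.minEnclosingCircle(t[:,:2].astype(np.float32))
    return np.round([x,y,np.median(t[:,2]),rad,len(t)],4)
def shift(P,yaw_line=None):
    "shift in tool axes bringing the grasp point to P; roll so that tool y lies along yaw_line"
    o=telemetry.get_obs();M=R.from_rotvec(o["tool_rot"]).as_matrix()
    g=o["tool_pos"]+M[:,2]*ctrl.pinch_z
    s=M.T@(np.array(P)-g);a=None
    if yaw_line is not None:
        d=M.T@np.array([np.cos(yaw_line),np.sin(yaw_line),0]);a=np.arctan2(-d[0],d[1]);a=(a+np.pi/2)%np.pi-np.pi/2
    print("grasp",g.round(4),"shift",s.round(4),"roll",a,"q6",o["q"][5].round(3),"yaw y",np.degrees(np.arctan2(M[1,1],M[0,1])).round(1),"t",o["t"])
E
python3 - <<'E'
from h import *
px={"ring":(346,203),"tall":(260,231),"B1":(214,196),"B2":(217,171),"A1":(146,178),"A2":(145,151)}
T=eyes.get_image("top");S=eyes.get_image("scene");wt,ws=cloud(T),cloud(S)
for n,(u,v) in px.items():
    c=wt[v,u]; a=jartop(wt,c);b=jartop(ws,a[:2]); print(n,a,b)
# trays: dark pixels
for nm,p,w in(("top",T,wt),("scene",S,ws)):
  for d in eyes.outline_of("tray_b",p)[:2]:
    q=w[d["region"]];q=q[(q[:,2]>-.005)&(q[:,2]<.022)]
    r=cv2.minAreaRect(q[:,:2].astype(np.float32));print(nm,"tray",d["box"],np.round(r[0],4),np.round(r[1],4),r[2],np.percentile(q[:,2],[10,50,90]).round(4))
g=cv2.cvtColor(S["img"],cv2.COLOR_BGR2GRAY)
cv2.imwrite("pics/crop1.png",cv2.resize(S["img"][120:320,100:370],None,fx=2.9,fy=2.9,interpolation=2))
shift([.5,0,.2],0)
E
```

```text
ring [ 5.298e-01 -2.171e-01  1.476e-01  2.940e-02  4.520e+02] [ 5.317e-01 -2.187e-01  1.458e-01  2.930e-02  4.220e+02]
tall [ 4.647e-01 -7.900e-03  1.207e-01  2.900e-02  4.320e+02] [ 4.666e-01 -9.100e-03  1.185e-01  2.960e-02  2.830e+02]
B1 [5.607e-01 1.067e-01 8.850e-02 3.660e-02 4.300e+02] [5.666e-01 1.073e-01 8.670e-02 3.970e-02 2.870e+02]
B2 [6.089e-01 1.017e-01 8.850e-02 3.770e-02 4.260e+02] [6.066e-01 1.016e-01 8.680e-02 4.280e-02 3.410e+02]
A1 [6.057e-01 2.717e-01 1.239e-01 3.650e-02 4.610e+02] [6.117e-01 2.712e-01 1.213e-01 3.900e-02 2.600e+02]
A2 [6.560e-01 2.734e-01 1.236e-01 3.670e-02 4.520e+02] [6.528e-01 2.721e-01 1.214e-01 4.190e-02 3.010e+02]
top tray [199.9, 151.3, 237.7, 251.7] [0.5426 0.1081] [0.0856 0.2633] 84.70642852783203 [0.0013 0.0039 0.0102]
top tray [142.0, 132.5, 176.2, 236.4] [0.5895 0.2751] [0.2668 0.0908] 2.76235032081604 [0.0013 0.0041 0.014 ]
scene tray [238.1, 154.7, 316.3, 218.0] [0.54   0.1138] [0.1019 0.2768] 83.91216278076172 [-0.0006  0.0023  0.0127]
scene tray [274.0, 140.0, 361.5, 190.4] [0.5862 0.2774] [0.278 0.103] 2.904975414276123 [-0.0006  0.0023  0.0128]
grasp [0.2666 0.5652 0.25  ] shift [-0.4522 -0.4117  0.05  ] roll 1.1300181633510658 q6 -0.119 yaw y 64.7 t 1.0
```

View pics/crop1.png

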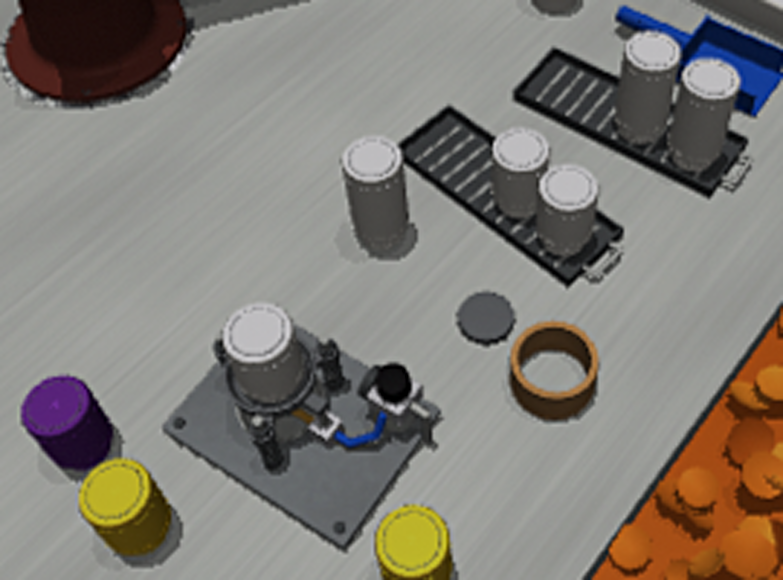

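The white jar in the ring (crop 260,350; top at z≈147 mm = 62+85) is the one meant. The purple one (65,420) and the yellow ones (125,505) and (412,540) stand on the bench, so they are look-alikes. The lone tall jar is at crop (373,195), z≈120. The tray at crop (510,195) is tray_b, with jar tops at 88 mm; the other tray's tops are at 123 mm.

```bash
python3 - <<'E'
from h import *
T=eyes.get_image("top");S=eyes.get_image("scene");wt,ws=cloud(T),cloud(S)
for n,xy in(("B1",(.553,.107)),("B2",(.619,.101)),("A1",(.597,.271)),("A2",(.665,.274))):
    print(n,[jartop(w,xy,r=.034) for w in(wt,ws)])
shift([.5307,-.218,.25],np.radians(84.7))
E
```

```text
B1 [array([5.535e-01, 1.094e-01, 8.870e-02, 2.900e-02, 4.010e+02]), array([5.553e-01, 1.083e-01, 8.660e-02, 2.990e-02, 2.500e+02])]
B2 [array([6.18e-01, 9.94e-02, 8.89e-02, 2.90e-02, 3.92e+02]), array([6.203e-01, 9.830e-02, 8.670e-02, 2.910e-02, 2.740e+02])]
A1 [array([5.979e-01, 2.718e-01, 1.236e-01, 2.940e-02, 4.430e+02]), array([5.995e-01, 2.703e-01, 1.216e-01, 2.940e-02, 2.310e+02])]
A2 [array([6.638e-01, 2.747e-01, 1.238e-01, 2.940e-02, 4.310e+02]), array([6.659e-01, 2.725e-01, 1.215e-01, 3.080e-02, 2.480e+02])]
grasp [0.2666 0.5653 0.25  ] shift [-0.573  -0.5957 -0.    ] roll -0.34825484105646765 q6 -0.119 yaw y 64.7 t 1.1
```

Emit:
apply_moves(
  plan=[
    [0.085,-0.029,-0.03,0,-0.03],
    [0.085,-0.057,-0.06,0,-0.06],
    [0.085,-0.086,-0.09,0,-0.09],
    [0.085,-0.114,-0.12,0,-0.12],
    [0.085,-0.143,-0.15,0,-0.15],
    [0.085,-0.172,-0.18,0,-0.18],
    [0.085,-0.2,-0.21,0,-0.21],
    [0.085,-0.229,-0.24,0,-0.24],
    [0.085,-0.257,-0.27,0,-0.27],
    [0.085,-0.286,-0.3,0,-0.3],
    [0.085,-0.315,-0.33,0,-0.348],
    [0.085,-0.344,-0.357,0,-0.348],
  ],
)

```text
t: 2.1
tool_pos: [0.4253, 0.0935, 0.4051]
tool_rot: [0.144, 3.137, 0.0]
contact_force: [0.6, 0.2, 0.4]
opening: 0.085
grip_force: 0.0
```

```bash
python3 -c "
from h import *
shift([.5307,-.218,.25],np.radians(84.7))"
```

```text
grasp [0.4256 0.0935 0.2504] shift [-0.1332 -0.3006  0.0006] roll 0.0010334759741015276 q6 -1.434 yaw y 84.8 t 2.1
```

Emit:
apply_moves(
  plan=[
    [0.085,-0.015,-0.034,0,0],
    [0.085,-0.03,-0.068,0,0],
    [0.085,-0.045,-0.102,0,0],
    [0.085,-0.06,-0.136,0,0],
    [0.085,-0.075,-0.17,0,0],
    [0.085,-0.09,-0.204,0,0],
    [0.085,-0.105,-0.238,0,0],
    [0.085,-0.12,-0.27,0,0],
    [0.085,-0.133,-0.3,0.0,0],
    [0.085,-0.133,-0.3,0.03,0],
    [0.085,-0.133,-0.3,0.05,0],
    [0.085,-0.133,-0.3,0.05,0],
  ],
)

```text
t: 3.1
tool_pos: [0.5288, -0.2155, 0.3492]
tool_rot: [-0.147, -3.13, -0.007]
contact_force: [-1.0, -0.1, -0.9]
opening: 0.085
grip_force: 0.0
```

```bash
python3 - <<'E'
from h import *
shift([.5307,-.218,.12],np.radians(84.7))
T=eyes.get_image("top");S=eyes.get_image("scene")
cv2.imwrite("pics/c2.png",cv2.resize(np.hstack([S["img"][170:310,100:260],T["img"][130:270,270:430]]),None,fx=2.45,fy=2.45,interpolation=2))
E
```

```text
grasp [ 0.5276 -0.2148  0.1945] shift [-0.004  -0.0032  0.0745] roll -0.0015228026811482387 q6 -1.994 yaw y 84.6 t 3.1
```

View pics/c2.png

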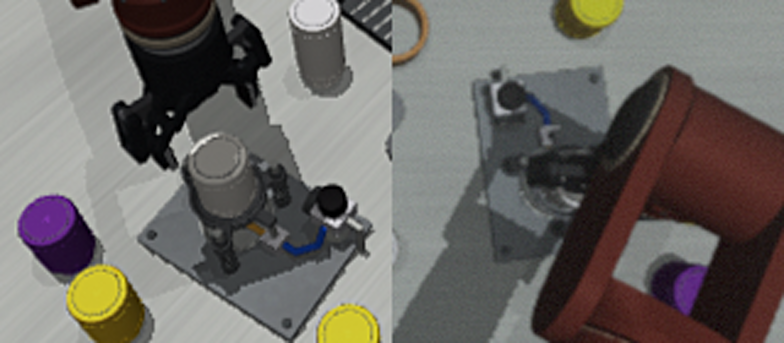

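The crop shows the gripper centred over the ring jar (215,175) with the fingers on either side. Going down.

Emit:
apply_moves(
  plan=[
    [0.085,0,0,0.03,0],
    [0.085,0,0,0.06,0],
    [0.085,0,0,0.07,0],
    [0.085,0,0,0.073,0],
    [0.085,0,0,0.073,0],
  ],
)

```text
t: 3.62
tool_pos: [0.5304, -0.2153, 0.2825]
tool_rot: [0.145, 3.138, -0.0]
contact_force: [-0.2, -0.0, 0.6]
opening: 0.085
grip_force: 0.0
```

```bash
python3 -c "
from h import *
shift([.5307,-.218,.12],np.radians(84.7))"
```

```text
grasp [ 0.5304 -0.2153  0.1278] shift [-0.0005 -0.0027  0.0078] roll 0.00020876472733855067 q6 -1.994 yaw y 84.7 t 3.6167
```

Emit:
apply_moves(
  plan=[
    [0.085,0,-0.003,0.006,0],
    [0.085,0,-0.003,0.006,0],
    [0.055,0,-0.003,0.006,0],
    [0.05,0,-0.003,0.006,0],
    [0.05,0,-0.003,0.006,0],
    [0.05,0,-0.003,0.006,0],
    [0.05,0,-0.003,0.006,0],
    [0.05,0,-0.003,0.006,0],
  ],
  newtons=30,
)

```text
t: 4.28
tool_pos: [0.5301, -0.2186, 0.2768]
tool_rot: [0.146, 3.137, -0.001]
contact_force: [-0.6, 0.6, 4.6]
opening: 0.0572
grip_force: 34.7
```

Emit:
apply_moves(
  plan=[
    [0.05,0,0,-0.01,0],
    [0.05,0,0,-0.03,0],
    [0.05,0,0,-0.06,0],
    [0.05,0,0,-0.09,0],
    [0.05,0,0,-0.12,0],
    [0.05,0,0,-0.13,0],
    [0.05,0,0,-0.13,0],
  ],
)

```text
t: 4.87
tool_pos: [0.5303, -0.2187, 0.4097]
tool_rot: [0.145, 3.132, -0.005]
contact_force: [0.9, 0.6, -0.7]
opening: 0.0574
grip_force: 34.7
```

```bash
python3 - <<'E'
from h import *
S=eyes.get_image("scene");w=cloud(S)
cv2.imwrite("pics/c3.png",cv2.resize(S["img"][110:310,100:320],None,fx=2.5,fy=2.5,interpolation=2))
shift([.472,.1155,.25],np.radians(84.7))
E
```

```text
grasp [ 0.5302 -0.2186  0.252 ] shift [0.0889 0.3273 0.0015] roll -0.0002963983935961867 q6 -1.999 yaw y 84.7 t 4.9167
```

View pics/c3.png

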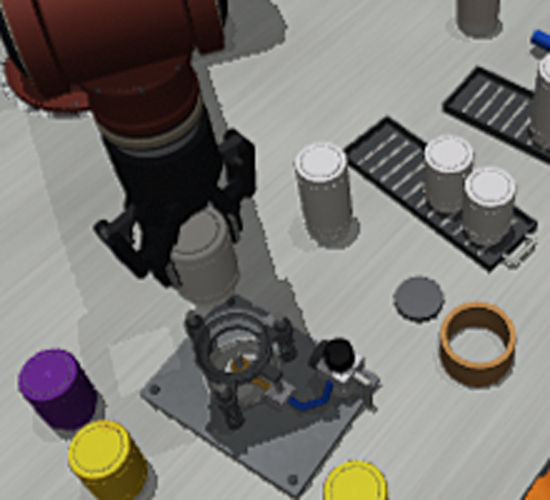

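The jar is held upright and clear of the ring, and the tray's free part shows at crop (390,165). Carrying it there.

Emit:
apply_moves(
  plan=[
    [0.05,0.006,0.02,0,0],
    [0.05,0.015,0.055,0,0],
    [0.05,0.024,0.09,0,0],
    [0.05,0.034,0.125,0,0],
    [0.05,0.043,0.16,0,0],
    [0.05,0.053,0.195,0,0],
    [0.05,0.062,0.23,0,0],
    [0.05,0.072,0.265,0,0],
    [0.05,0.081,0.295,0,0],
    [0.05,0.087,0.318,0,0],
    [0.05,0.089,0.327,0.0,0],
    [0.05,0.089,0.327,0.05,0],
  ],
)

```text
t: 5.92
tool_pos: [0.4731, 0.1174, 0.37]
tool_rot: [0.14, 3.126, 0.003]
contact_force: [1.9, -0.4, 1.3]
opening: 0.0575
grip_force: 34.7
```

Emit:
apply_moves(
  plan=[
    [0.05,0,0,0.03,0],
    [0.05,0,0,0.06,0],
    [0.05,0,0,0.08,0],
    [0.05,0,0,0.08,0],
    [0.05,0,0,0.08,0],
  ],
)

```text
t: 6.33
tool_pos: [0.4706, 0.1149, 0.2813]
tool_rot: [-0.146, -3.132, 0.002]
contact_force: [1.1, -0.2, 0.1]
opening: 0.0572
grip_force: 34.7
```

```bash
python3 - <<'E'
from h import *
S=eyes.get_image("scene");w=cloud(S)
T=eyes.get_image("top");wt=cloud(T)
shift([.472,.1155,.064],np.radians(84.7))
for n,p,c in(("s",S,w),("t",T,wt)):
    for d in eyes.tip_of("ring_seat",p)[:1]:
        print(n,d)
    m=(np.hypot(c[...,0]-.5307,c[...,1]+.218)<.047)&(c[...,2]>.07)&(c[...,2]<.09)
    q=c[m];(x,y),r=cv2.minEnclosingCircle(q[:,:2].astype(np.float32));print("lip",x,y,r,len(q),np.percentile(q[:,2],[10,50,90]))
    k=cv2.fitEllipse(q[:,:2].astype(np.float32));print(k)
cv2.imwrite("pics/c4.png",cv2.resize(np.hstack([S["img"][130:270,180:340],T["img"][130:270,180:340]]),None,fx=2.45,fy=2.45,interpolation=2))
E
```

```text
grasp [0.4722 0.1151 0.1302] shift [0.0003 0.0003 0.0662] roll -0.0007762538585651679 q6 -1.392 yaw y 84.7 t 6.4333
s {'point': [194.1, 247.0], 'confidence': 0.75}
lip 0.5305290818214417 -0.21780484914779663 0.04684892296791077 536 [0.07272262 0.07641772 0.08382212]
((0.5325943231582642, -0.21847574412822723), (0.0703052282333374, 0.07594720274209976), 111.15159606933594)
t {'point': [345.0, 200.6], 'confidence': 0.71}
lip 0.530834972858429 -0.21789920330047607 0.04692503809928894 526 [0.07452437 0.07848075 0.08602697]
((0.5307614207267761, -0.21802206337451935), (0.07172557711601257, 0.07467549294233322), 80.92202758789062)
```

View pics/c4.png

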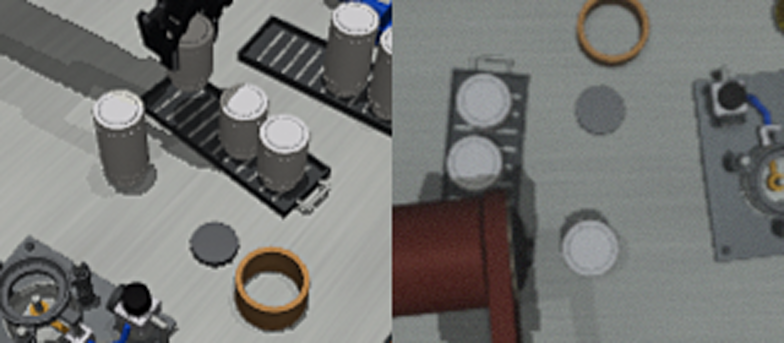

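The jar hangs above the free end of tray_b (scene crop 195,60), clear of the row jar. The ring axis is confirmed at (0.531, -0.218). Lowering.

Emit:
apply_moves(
  plan=[
    [0.05,0,0,0.025,0],
    [0.05,0,0,0.045,0],
    [0.05,0,0,0.057,0],
    [0.05,0,0,0.062,0],
    [0.05,0,0,0.064,0],
    [0.05,0,0,0.064,0],
    [0.05,0,0,0.064,0],
  ],
)

```text
t: 7.12
tool_pos: [0.4721, 0.1155, 0.2213]
tool_rot: [0.146, 3.136, 0.0]
contact_force: [-0.0, 1.1, 0.1]
opening: 0.0571
grip_force: 34.7
```

Emit:
apply_moves(
  plan=[
    [0.05,0,0,0.001,0],
    [0.05,0,0,0.002,0],
    [0.05,0,0,0.002,0],
  ],
)

```text
t: 7.37
tool_pos: [0.4717, 0.1154, 0.2185]
tool_rot: [0.146, 3.137, 0.0]
contact_force: [0.2, 0.1, -0.8]
opening: 0.0577
grip_force: 34.7
```

Emit:
apply_moves(
  plan=[
    [0.05,0,0,0.001,0],
    [0.05,0,0,0.001,0],
    [0.05,0,0,0.001,0],
  ],
)

```text
t: 7.62
tool_pos: [0.4718, 0.1155, 0.2179]
tool_rot: [0.146, 3.137, 0.0]
contact_force: [-2.9, 0.1, 5.6]
opening: 0.0572
grip_force: 35.0
```

Emit:
apply_moves(
  plan=[
    [0.05,0,0,0.001,0],
    [0.05,0,0,0.001,0],
    [0.05,0,0,0.001,0],
  ],
)

```text
t: 7.87
tool_pos: [0.4721, 0.1155, 0.2179]
tool_rot: [0.145, 3.138, -0.0]
contact_force: [-4.5, -0.6, 11.5]
opening: 0.0571
grip_force: 35.8
```

Contact with the tray floor. I'll ease back 1 mm, open, then rise.

Emit:
apply_moves(
  plan=[
    [0.05,0,0,-0.0015,0],
    [0.05,0,0,-0.0015,0],
    [0.065,0,0,-0.0015,0],
    [0.085,0,0,-0.0015,0],
    [0.085,0,0,-0.0015,0],
    [0.085,0,0,-0.0015,0],
    [0.085,0,0,-0.03,0],
    [0.085,0,0,-0.07,0],
    [0.085,0,0,-0.11,0],
    [0.085,0,0,-0.12,0],
    [0.085,0,0,-0.12,0],
  ],
)

```text
t: 8.78
tool_pos: [0.4728, 0.1156, 0.3409]
tool_rot: [0.145, 3.129, 0.002]
contact_force: [0.4, -0.1, -1.0]
opening: 0.0851
grip_force: 0.0
```

```bash
python3 - <<'E'
from h import *
S=eyes.get_image("scene");w=cloud(S)
print("placed",jartop(w,(.472,.1155),.06,.034))
print("tall",jartop(w,(.466,-.0085),.06,.034))
shift([.4657,-.0085,.185],np.radians(84.7))
cv2.imwrite("pics/c5.png",cv2.resize(S["img"][130:270,180:340],None,fx=2.45,fy=2.45,interpolation=2))
E
```

```text
placed [4.733e-01 1.137e-01 8.640e-02 2.970e-02 2.330e+02]
tall [ 4.669e-01 -9.500e-03  1.186e-01  2.910e-02  2.830e+02]
grasp [0.4726 0.1155 0.1831] shift [-0.0046 -0.1241 -0.002 ] roll -0.0002836329107784863 q6 -1.391 yaw y 84.7 t 8.8333
```

View pics/c5.png

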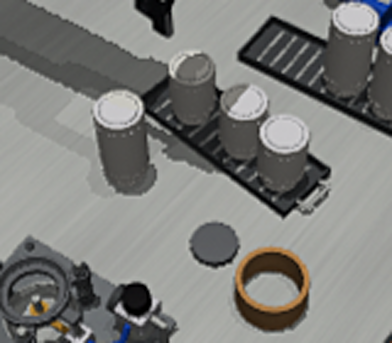

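The short jar stands upright in tray_b's free part (crop 192,85; top z≈87 mm). Now the tall jar (122,135).

Emit:
apply_moves(
  plan=[
    [0.085,-0.001,-0.03,-0.01,0],
    [0.085,-0.002,-0.065,-0.01,0],
    [0.085,-0.003,-0.1,-0.01,0],
    [0.085,-0.0045,-0.12,-0.01,0],
    [0.085,-0.0045,-0.124,-0.01,0],
    [0.085,-0.0045,-0.124,0.0,0],
    [0.085,-0.0045,-0.124,0.035,0],
    [0.085,-0.0045,-0.124,0.07,0],
    [0.085,-0.0045,-0.124,0.095,0],
    [0.085,-0.0045,-0.124,0.1,0],
    [0.085,-0.0045,-0.124,0.1,0],
    [0.085,-0.0045,-0.124,0.1,0],
  ],
)

```text
t: 9.83
tool_pos: [0.4646, -0.0078, 0.236]
tool_rot: [-0.144, -3.138, -0.0]
contact_force: [0.6, 0.5, 0.3]
opening: 0.085
grip_force: 0.0
```

```bash
python3 -c "
from h import *
shift([.4660,-.0088,.082],np.radians(84.7))"
```

```text
grasp [ 0.4645 -0.0077  0.0813] shift [-0.0016 -0.0009 -0.0007] roll 0.0008235085759222827 q6 -1.656 yaw y 84.7 t 9.8333
```

Emit:
apply_moves(
  plan=[
    [0.085,-0.001,-0.001,0,0],
    [0.055,-0.001,-0.001,0,0],
    [0.05,-0.001,-0.001,0,0],
    [0.05,-0.001,-0.001,0,0],
    [0.05,-0.001,-0.001,0,0],
    [0.05,-0.001,-0.001,0,0],
    [0.05,-0.001,-0.001,-0.001,0],
    [0.05,-0.001,-0.001,-0.03,0],
    [0.05,-0.001,-0.001,-0.07,0],
    [0.05,-0.001,-0.001,-0.11,0],
    [0.05,-0.001,-0.001,-0.13,0],
    [0.05,-0.001,-0.001,-0.13,0],
  ],
  newtons=60,
)

```text
t: 10.83
tool_pos: [0.4667, -0.0099, 0.3729]
tool_rot: [0.145, 3.127, -0.003]
contact_force: [0.9, 0.7, -0.3]
opening: 0.0566
grip_force: 56.3
```

```bash
python3 -c "
from h import *
shift([.5310,-.2180,.21],np.radians(84.7))"
```

```text
grasp [ 0.4685 -0.0102  0.2183] shift [-0.0814 -0.2011  0.0095] roll -0.00042215889080665647 q6 -1.659 yaw y 84.7 t 10.8333
```

Emit:
apply_moves(
  plan=[
    [0.05,-0.008,-0.02,0,0],
    [0.05,-0.02,-0.05,0,0],
    [0.05,-0.035,-0.085,0,0],
    [0.05,-0.05,-0.12,0,0],
    [0.05,-0.064,-0.155,0,0],
    [0.05,-0.076,-0.185,0,0],
    [0.05,-0.082,-0.198,0,0],
    [0.05,-0.083,-0.202,0,0],
    [0.05,-0.083,-0.202,0,0],
    [0.05,-0.083,-0.202,0,0],
    [0.05,-0.083,-0.202,0,0],
  ],
)

```text
t: 11.75
tool_pos: [0.529, -0.2169, 0.3657]
tool_rot: [-0.143, -3.138, -0.001]
contact_force: [-0.2, -0.1, -0.4]
opening: 0.0568
grip_force: 56.4
```

```bash
python3 - <<'E'
from h import *
S=eyes.get_image("scene");w=cloud(S)
shift([.5310,-.2180,.144],np.radians(84.7))
print(jartop(w,(.531,-.218),.2,.034) if 0 else "")
cv2.imwrite("pics/c6.png",cv2.resize(S["img"][140:300,120:280],None,fx=3.5,fy=3.5,interpolation=2))
E
```

```text
grasp [ 0.529  -0.2168  0.2112] shift [-0.0021 -0.001   0.0672] roll 0.0013926017729308793 q6 -1.999 yaw y 84.8 t 11.8
```

View pics/c6.png

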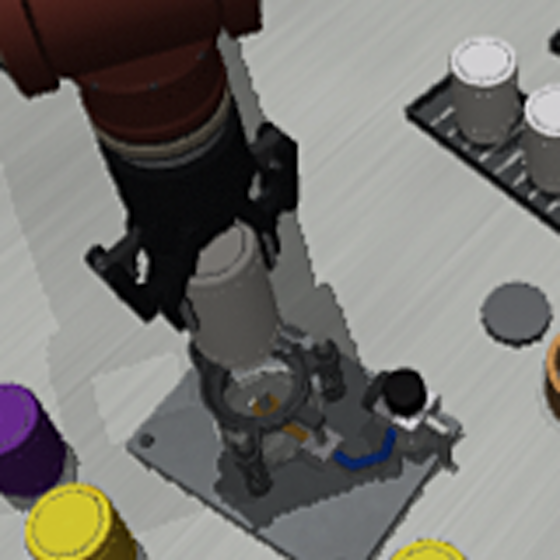

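The tall jar hangs upright over the ring (crop 235,300, ring at 255,385). Lowering with force checks.

Emit:
apply_moves(
  plan=[
    [0.05,-0.002,-0.001,0.015,0],
    [0.05,-0.002,-0.001,0.035,0],
    [0.05,-0.002,-0.001,0.045,0],
    [0.05,-0.002,-0.001,0.048,0],
    [0.05,-0.002,-0.001,0.048,0],
    [0.05,-0.002,-0.001,0.052,0],
    [0.05,-0.002,-0.001,0.056,0],
    [0.05,-0.002,-0.001,0.06,0],
    [0.05,-0.002,-0.001,0.06,0],
  ],
)

```text
t: 12.55
tool_pos: [0.5311, -0.2195, 0.3055]
tool_rot: [-0.146, -3.138, -0.001]
contact_force: [-0.5, 0.8, -0.7]
opening: 0.0573
grip_force: 56.6
```

Emit:
apply_moves(
  plan=[
    [0.05,0,0,0.003,0],
    [0.05,0,0,0.005,0],
    [0.05,0,0,0.006,0],
    [0.05,0,0,0.006,0],
  ],
)

```text
t: 12.88
tool_pos: [0.5313, -0.2197, 0.3004]
tool_rot: [0.146, 3.138, -0.0]
contact_force: [-0.3, 0.1, -0.2]
opening: 0.0568
grip_force: 56.7
```

Emit:
apply_moves(
  plan=[
    [0.05,0,0.001,0.002,0],
    [0.05,0,0.001,0.004,0],
    [0.05,0,0.001,0.006,0],
    [0.05,0,0.001,0.006,0],
  ],
)

```text
t: 13.22
tool_pos: [0.5316, -0.219, 0.2953]
tool_rot: [0.146, 3.137, -0.003]
contact_force: [-3.3, 0.4, 7.0]
opening: 0.057
grip_force: 56.9
```

Emit:
apply_moves(
  plan=[
    [0.05,0,0,0.002,0],
    [0.05,0,0,0.004,0],
    [0.05,0,0,0.006,0],
    [0.05,0,0,0.006,0],
  ],
)

```text
t: 13.55
tool_pos: [0.5317, -0.2191, 0.2899]
tool_rot: [0.146, 3.137, -0.003]
contact_force: [-4.4, 1.1, 10.2]
opening: 0.0569
grip_force: 57.0
```

Emit:
apply_moves(
  plan=[
    [0.05,0,0,0.002,0],
    [0.05,0,0,0.004,0],
    [0.05,0,0,0.006,0],
    [0.05,0,0,0.006,0],
  ],
)

```text
t: 13.88
tool_pos: [0.532, -0.2191, 0.2861]
tool_rot: [0.146, 3.137, -0.003]
contact_force: [-7.0, 2.9, 17.8]
opening: 0.0572
grip_force: 58.4
```

Emit:
apply_moves(
  plan=[
    [0.05,0,0,0.001,0],
    [0.05,0,0,0.002,0],
    [0.05,0,0,0.002,0],
    [0.05,0,0,0.002,0],
  ],
  newtons=80,
)

```text
t: 14.22
tool_pos: [0.5326, -0.2193, 0.2861]
tool_rot: [0.145, 3.135, -0.004]
contact_force: [-8.4, 3.8, 22.9]
opening: 0.0567
grip_force: 70.3
```

```bash
python3 - <<'E'
from h import *
S=eyes.get_image("scene");c=cloud(S)
rr=np.hypot(c[...,0]-.5315,c[...,1]+.2185)
m=(rr<.042)&(rr>.034)&(c[...,2]>.04)&(c[...,2]<.1)
h,e=np.histogram(c[...,2][m],np.arange(.04,.102,.003));print(list(zip(e.round(3),h)))
m=(rr<.034)&(c[...,2]>.14)&(c[...,2]<.19);print(np.percentile(c[...,2][m],[50,70,80,85,90]).round(4))
shift([.531,-.218,.13],np.radians(84.7))
print(telemetry.get_obs()["contact_force"])
cv2.imwrite("pics/c7.png",cv2.resize(S["img"][140:300,120:280],None,fx=3.5,fy=3.5,interpolation=2))
E
```

```text
[(np.float64(0.04), np.int64(0)), (np.float64(0.043), np.int64(0)), (np.float64(0.046), np.int64(0)), (np.float64(0.049), np.int64(4)), (np.float64(0.052), np.int64(10)), (np.float64(0.055), np.int64(14)), (np.float64(0.058), np.int64(25)), (np.float64(0.061), np.int64(14)), (np.float64(0.064), np.int64(15)), (np.float64(0.067), np.int64(62)), (np.float64(0.07), np.int64(21)), (np.float64(0.073), np.int64(0)), (np.float64(0.076), np.int64(0)), (np.float64(0.079), np.int64(0)), (np.float64(0.082), np.int64(0)), (np.float64(0.085), np.int64(0)), (np.float64(0.088), np.int64(0)), (np.float64(0.091), np.int64(0)), (np.float64(0.094), np.int64(0)), (np.float64(0.097), np.int64(0))]
[0.1659 0.1674 0.1682 0.1689 0.1831]
grasp [ 0.5331 -0.2197  0.1314] shift [0.0023 0.0015 0.0014] roll -0.00012822699539283278 q6 -1.998 yaw y 84.7 t 14.2667
[-9.0564263   3.59825855 23.94323134]
```

View pics/c7.png

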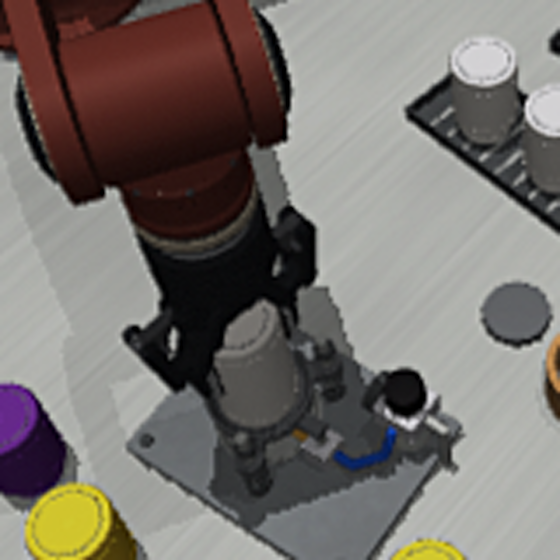

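The jar is seated and the ring is down on its stop: lip top ≈70 mm (nominal 71), jar top ≈167 mm (nominal 168). Checking that the push holds steady before handing in.

Emit:
apply_moves(
  plan=[
    [0.05,0,0,0,0],
    [0.05,0,0,0,0],
    [0.05,0,0,0,0],
    [0.05,0,0,0,0],
    [0.05,0,0,0,0],
    [0.05,0,0,0,0],
  ],
)

```text
t: 14.77
tool_pos: [0.5325, -0.2192, 0.2861]
tool_rot: [0.145, 3.135, -0.004]
contact_force: [-7.8, 3.9, 23.0]
opening: 0.0571
grip_force: 70.7
```

```bash
python3 -c "
from station import ctrl
print(ctrl.finish_job())"
```

```text
the job is handed in; nothing more can be done
None
```

The job is handed in at about 15 s: the short jar stands mouth down in the free part of tray_b, and the tall jar is seated in the ring, still held and pressed onto the stop with about 23 N.

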